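# Set up the measuring slide for a run of specimen bars

## Robot

A 7-joint arm with a two-finger parallel gripper is mounted at the origin on the work surface. World frame = base frame: x ahead of the robot, y to its left, z up, the work surface at z = 0. Lengths are in m, angles in rad, forces in N, time in s.
With the tool pointing down it reaches from about 0.425 to 0.825 m from the base axis. Payload 3.6 kg.
Tool frame: the origin (TCP) lies between the finger pads; the fingertips stand 25 mm ahead of it and the grasp point (between the pads) lies 6 mm ahead of it; z points along the fingers, y is the line along which they close (so a half turn about z gives the same grasp; the last joint's range is limited). The gripper opens to 85 mm and grips with 20 to 120 N. Pads are 22 mm wide; open, the fingers measure 114 mm over their backs; the gripper's body (76 mm by 85 mm) begins 54 mm behind the grasp point. The pads swing forward as they close: fully open they stand 13 mm farther back than shut.
Start: joints at [-1.365, 0.615, -0.013, 1.423, 0.008, 1.103, -0.04], TCP at [0.149, 0.633, 0.256] pointing down, gripper open.
Joint ranges: [-3.12, 3.12], [-0.3, 2.06], [-1.34, 1.32], [0.26, 2.42], [-1.36, 4.5], [0.01, 1.98], [-2.84, 2.84]. Speed limits (rad/s): [2.79, 2.79, 3.14, 3.14, 3.14, 3.14, 3.14].

## Interface

Orientations are given as a rotation vector (axis times angle).
In Python, from rig import bot, viewer gives the robot as it stands.
- The arm moves only by the tool arm_command, never from a script. Its argument "increments" is a list that holds one entry, the list of rows, each a list of 6 numbers: the shift along the tool's x, y, z as a fraction of full scale, then the turn, a rotation vector about the tool's x, y, z as a fraction of full scale. In form: [[[tx, ty, tz, ax, ay, az], ...]]. A call has 1 to 10 rows; each row is the pose to reach, as a shift and turn from the pose commanded when the call began, along the tool's axes at that moment, turning the shorter way round; what a row does not reach only later rows make up. Full scale, the value 1, is 50 cm for a shift and 2 pi rad for a turn. A row lasts 1/12 s, in which the tool goes at most 41.7 mm and 7.16 degrees, less where a joint would pass 70% of its speed; a pose out of reach is approached as far as the arm can. A call with a number of a shift or a turn outside -1 to 1 is refused whole. A call with a gripper value outside its range is refused whole. "fingers" is the gripper's target within -1 to 1 (shut at 1, half-way at 0, fully open at -1), set as the call begins (left out, the last holds). The fingers move at their own pace and stop on an object; the grip force is fixed at half the most. Time passes only in rows, so rows that repeat a pose let the fingers close. It gives the time, the measured TCP pose, the force, the opening and the grip force at its end, in the units of the state.
- bot.get_state(): the state, without advancing time (a new reading comes with each control period).
- viewer.read_camera(name): name is "side" or "top" or "wrist"; returns (picture, depth): 384x512x3 uint8, red, green, blue; 384x512 float32, m along the optical axis (not along the pixel's ray), 0 where there is no reading.
- viewer.camera_model(name): a dict with "K" (3x3 intrinsics, pixels), "R" (3x3) and "t" (3): a world point X has camera coordinates R X + t; the wrist camera has in their place "mount" (4x4, takes a point from camera to tool coordinates, whose origin is the TCP and whose axes are the flange's). Camera axes: x right, y down, z forward; pixel columns grow to the right and rows downward; lengths in m; the calibration is good to about 2 mm. The wrist camera is an equidistant fisheye: a pixel r from the principal point sees the ray r / f radians off the axis. A picture is of the moment at which its call begins: read the wrist's pose just before it. camera_model takes no time and is no camera call.
- bot.job_done(): hands the job in; it is judged then, once.
The state is a dict: "clock": time; "joints": joint angles; "qvel": joint speeds; "joint_torque": joint torques, N m; "position": TCP position; "ee_rot": TCP orientation; "force": force on the tool from outside, world axes, zero at the start; "moment": the same for the moment, N m; "grip_width": finger opening in m; "gripper_force": force on a finger pad.
Only numpy, scipy, OpenCV 4.12 (cv2) and the standard library are available. Lean on these libraries where they do the work, as an engineer would, in place of code of your own. Each camera call takes 0.05 s, during which the arm holds its last target. There are 200 camera calls.

## Task

Set up the measuring slide. First take the locating pin from its stand, rest its tip on the index plate inside the black frame and slide it about until it drops into the unmarked blind hole, and leave it fully down there; then lay every specimen bar that lies on the bench crosswise on the narrow raised rail, balanced on its middle with both end faces hanging free. When all are on, turn the thumbscrew clockwise until it bottoms, then back it off a quarter of a turn and let go; leave the amber jar standing.

Things in the scene. Friction and masses are not known exactly. Their poses are not given: they have to be found in the camera images.
- pin_head (a point): The locating pin: a steel shank 14 mm in diameter and 65 mm long whose end tapers to an 8 mm flat tip over the last 8 mm, under a black round head 24 mm in diameter and 45 mm tall (110 mm overall, 100 g). This point is the centre of the head, 87.5 mm above the tip; z runs along the pin, up. It starts upright in its stand (a grey block 54 x 54 x 40 mm with a hole 30 mm deep, so the tip is 10 mm above the bench), where it may lean by a few degrees.
- pin_tip (a point): The flat tip at the lower end of the locating pin.
- window (a point): Centre of the index plate's face that shows inside the black frame on the slide: the field is 44 mm along x by 70 mm along y (this point's axes are parallel to the slide's; z up), 42 mm above the bench; the frame round it stands 3 mm higher (outside 72 x 134 mm). One blind hole, 16 mm wide and 24 mm deep, lies anywhere within 6 mm of the centre along x and within 24 mm along y; its place differs from start to start and nothing marks it.
- rail (a point): Middle of the top of the aluminium rail on the slide: 20 mm wide along x, 260 mm long along y, its top 50 mm above the bench and 38 mm above the slide's dark base plate (220 x 280 x 12 mm; its centre is 60 mm from here along -x). It takes three bars side by side, 80 mm apart. In these axes the window lies at x -120, y +50 mm and the thumbscrew at x -120, y -90 mm.
- screw_grip (a point): Middle of the thumbscrew's upright wing, on its axis, about 61 mm above the bench: the wing is a bar 52 mm long along this point's x, 12 mm thick along y and 26 mm tall (from 13 mm below to 13 mm above this point), on a short aluminium boss. z up.
- screw (a joint): Turn of the thumbscrew in rad, growing as it is turned clockwise seen from above (tightening). It bottoms hard at 6.0, starts 1.6 to 3.0 rad short of that, stays where it is left (friction about 0.06 N m) and does not rise or sink.
- bottle: Amber jar with a black cap, 52 mm in diameter, 110 mm tall, on the bench beyond the pin stand; to be left standing. Origin at the centre of its underside.
- bar0_mid (a point): Specimen bar: a square aluminium bar 90 x 28 x 28 mm, 140 g, with a specimen set in each end face. This point is its centre; x runs along its length. All bars are alike; two or three are present, lying on the bench.
- bar1_mid (a point): Specimen bar: a square aluminium bar 90 x 28 x 28 mm, 140 g, with a specimen set in each end face. This point is its centre; x runs along its length. All bars are alike; two or three are present, lying on the bench.
- bar2_mid (a point): Specimen bar: a square aluminium bar 90 x 28 x 28 mm, 140 g, with a specimen set in each end face. This point is its centre; x runs along its length. All bars are alike; two or three are present, lying on the bench.
- bar3_mid (a point): Specimen bar: a square aluminium bar 90 x 28 x 28 mm, 140 g, with a specimen set in each end face. This point is its centre; x runs along its length. All bars are alike; two or three are present, lying on the bench.

How it is judged:
By the outcome, as a careful person would: the job done as asked, in the order asked, and still so for the second after the job is handed in, with the robot touching nothing.
Of bar0, bar1, bar2, bar3 only 2 to 3 are there at a start; the rules pass over those that are not, and their reading is None.
At some moment in a run one of bar0, bar1, bar2, bar3 may be knocked a few centimetres aside while the robot is not near it.
It also fails if it takes over 210 s, if anything falls off the work surface, if the arm or the gripper's body presses on something with over 40 N, if the wrist force passes 120 N, or if a joint passes its speed limit or range.

## Working session

There is one attempt and no reset: what is moved stays moved. The work goes in short steps, Python scripts to look and compute and a tool call to move; the robot and the scene stay as the last step left them, time stands still between calls to the robot, and variables do not carry over. Pictures are saved under pics/ and viewed, at most 14 in all, crops included, and the job is handed in when it is done.

Besides the shell and the picture viewer there is one more tool, called after "Request:" in YAML: its name, and indented under it one key for each argument. arm_command: Moves the arm, as the interface text tells. Shift numbers are shares of 50 cm and turn numbers shares of 2 pi rad, none past 1 either way. Its arguments: {"type":"object","properties":{"increments":{"type":"array"},"fingers":{"type":"number"}},"required":["increments"]}

```bash
mkdir -p pics; ls; cat > h.py <<'E'
import numpy as np,cv2
from rig import bot,viewer
from scipy.spatial.transform import Rotation as R
def pix2w(name,u,v,depth=None,z=None):
    m=viewer.camera_model(name);K=np.array(m['K'])
    d=np.linalg.inv(K)@[u,v,1]
    Rm=np.array(m['R']);t=np.array(m['t'])
    if z is None: return Rm.T@(d*depth-t)
    c=-Rm.T@t; w=Rm.T@d
    return c+w*(z-c[2])/w[2]
def w2pix(name,X):
    m=viewer.camera_model(name);c=np.array(m['R'])@X+np.array(m['t']);p=np.array(m['K'])@c;return p[:2]/p[2]
E
python3 - <<'E'
from h import *
s=bot.get_state();print(s)
for n in ['top','side']:
    p,d=viewer.read_camera(n);cv2.imwrite(f'pics/{n}0.png',p[:,:,::-1]);np.save(f'{n}0.npy',d)
    m=viewer.camera_model(n);print(n,np.round(m['K'],1).tolist(),np.round(-np.array(m['R']).T@m['t'],3),np.round(m['R'],3).tolist())
m=viewer.camera_model('wrist');print(m)
im=cv2.imread('pics/top0.png');cv2.imwrite('pics/top0b.png',cv2.resize(im,(800,600),interpolation=cv2.INTER_CUBIC))
E
```

```text
pics
{'clock': 0.0, 'joints': array([-1.36550953,  0.61593218, -0.01260861,  1.42492956,  0.00807071,
        1.10337681, -0.04038183]), 'qvel': array([ 0.00244102,  0.00128916,  0.00087629, -0.00015394, -0.00085084,
       -0.00111322, -0.00084676]), 'joint_torque': array([-5.64984039e-04, -4.69225788e+01,  2.58853901e-01, -1.71040928e+01,
        9.94557951e-03,  9.49072593e-03,  1.39406345e-05]), 'position': array([0.14914062, 0.63193182, 0.25511949]), 'ee_rot': array([-0.36314028, -3.12024561,  0.00405365]), 'force': array([-0.31209941, -0.33432937, -0.26153589]), 'moment': array([0.04103415, 0.01924346, 0.00783003]), 'gripper_force': 0.0, 'grip_width': 0.08524133770877584}
top [[387.3, 0.0, 255.3], [0.0, 387.3, 190.3], [0.0, 0.0, 1.0]] [ 0.452 -0.034  1.042] [[-0.029, -1.0, -0.0], [-0.987, 0.029, -0.156], [0.156, -0.004, -0.988]]
side [[478.3, 0.0, 249.5], [0.0, 478.3, 193.2], [0.0, 0.0, 1.0]] [ 0.3   -0.844  0.76 ] [[0.937, -0.349, -0.022], [-0.236, -0.584, -0.777], [0.258, 0.733, -0.629]]
{'K': array([[297.31863964,   0.        , 258.53749717],
       [  0.        , 297.31863964, 192.35247793],
       [  0.        ,   0.        ,   1.        ]]), 'mount': array([[-7.56907534e-04, -9.53841462e-01, -3.00309660e-01,
         7.74871358e-02],
       [ 9.99999701e-01, -7.69793140e-04, -7.54111387e-05,
        -8.96001965e-04],
       [-1.59246046e-04, -3.00309628e-01,  9.53841760e-01,
        -1.18791978e-01],
       [ 0.00000000e+00,  0.00000000e+00,  0.00000000e+00,
         1.00000000e+00]])}
```

View pics/top0b.png

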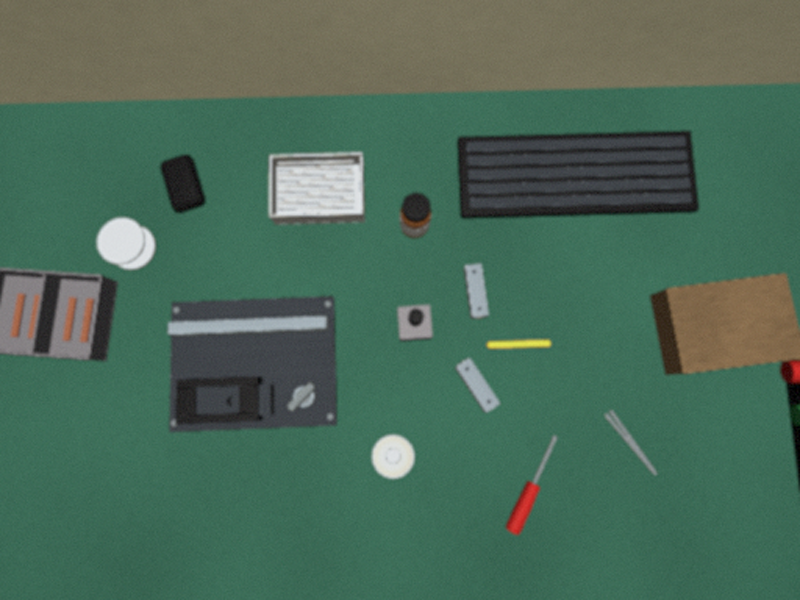

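View pics/side0.png

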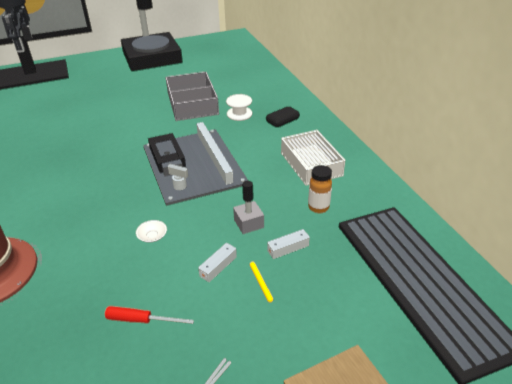

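Top view (800 px scale): the slide is at (252,363), with the rail at (248,326), the frame at about (218,400) and the screw at (302,397). The pin is at (415,318), the jar at (416,213), and two bars at (476,291) and (478,385). I'll measure these using the depth image.

```bash
cat >> h.py <<'E'
def cloud(name,d):
    m=viewer.camera_model(name);K=np.array(m['K']);v,u=np.mgrid[:384,:512]
    c=np.stack([(u-K[0,2])/K[0,0]*d,(v-K[1,2])/K[1,1]*d,d],-1)
    return (c-np.array(m['t']))@np.array(m['R'])
E
python3 - <<'E'
from h import *
d=np.load('top0.npy');P=cloud('top',d)
print('bench z',np.median(P[270:300,150:300,2]), 'noise',P[270:300,230:240,2].std())
s=1.5625
def obj(n,box,zlo,zhi):
    x0,y0,x1,y1=[int(a/s) for a in box];Q=P[y0:y1,x0:x1].reshape(-1,3);Q=Q[(Q[:,2]>zlo)&(Q[:,2]<zhi)]
    r=cv2.minAreaRect((Q[:,:2]*1000).astype(np.float32));print(n,len(Q),'med z',np.median(Q[:,2]).round(4),'mean',Q.mean(0).round(4),'rect',np.round(r[0],1),np.round(r[1],1),round(r[2],1), np.round(cv2.boxPoints(r)).tolist())
obj('barA',(455,255,500,325),.018,.04)
obj('barB',(445,350,510,420),.018,.04)
obj('rail',(160,310,335,340),.044,.06)
obj('stand',(390,300,440,345),.03,.05)
obj('head',(395,295,440,345),.1,.14)
obj('jar',(395,190,435,240),.1,.13)
obj('wing',(280,375,325,415),.055,.09)
obj('frame',(172,370,268,430),.035,.06)
obj('plate',(165,290,345,435),.006,.018)
im=cv2.imread('pics/top0.png')[225:285,100:225]
cv2.imwrite('pics/c1.png',cv2.resize(im,None,fx=6,fy=6,interpolation=cv2.INTER_CUBIC))
E
```

```text
bench z -0.0002189599507788194 noise 0.060185225540654363
barA 364 med z 0.0273 mean [ 0.6197 -0.1703  0.0271] rect [ 620.9 -170.3] [91.1 28.3] 5.4 [[574.0, -160.0], [577.0, -189.0], [668.0, -180.0], [665.0, -152.0]]
barB 386 med z 0.0272 mean [ 0.4611 -0.1645  0.0271] rect [ 461.4 -164.7] [90.6 27.9] 31.3 [[415.0, -176.0], [430.0, -200.0], [507.0, -153.0], [493.0, -129.0]]
rail 795 med z 0.0492 mean [0.5695 0.2138 0.0491] rect [569.8 213.8] [ 20.5 258.6] 0.7 [[558.0, 343.0], [561.0, 84.0], [582.0, 85.0], [579.0, 343.0]]
stand 343 med z 0.0391 mean [ 0.5656 -0.0629  0.0391] rect [568.4 -63.4] [54.3 53.9] 2.6 [[540.0, -38.0], [542.0, -92.0], [597.0, -89.0], [594.0, -35.0]]
head 79 med z 0.1188 mean [ 0.5672 -0.0631  0.1181] rect [567.5 -63.1] [19.4 21.1] 89.1 [[557.0, -73.0], [578.0, -73.0], [578.0, -54.0], [557.0, -53.0]]
jar 272 med z 0.1091 mean [ 0.7452 -0.0696  0.1088] rect [746.3 -69.9] [44.7 45.3] 18.4 [[718.0, -55.0], [732.0, -98.0], [775.0, -84.0], [760.0, -41.0]]
wing 114 med z 0.0705 mean [0.4502 0.1221 0.0696] rect [450.9 121.9] [11.6 50.7] 44.0 [[429.0, 136.0], [464.0, 100.0], [473.0, 108.0], [437.0, 144.0]]
frame 1586 med z 0.0435 mean [0.4491 0.2576 0.0433] rect [449.4 255.9] [ 71.9 146.2] 0.7 [[413.0, 329.0], [414.0, 182.0], [486.0, 183.0], [485.0, 329.0]]
plate 5944 med z 0.0113 mean [0.5171 0.2006 0.0113] rect [516.1 213. ] [232.8 280.6] 0.8 [[398.0, 352.0], [402.0, 71.0], [634.0, 74.0], [631.0, 355.0]]
```

View pics/c1.png

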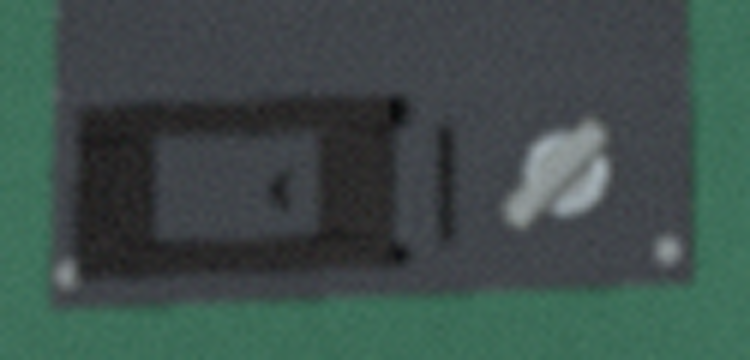

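```bash
cat >> h.py <<'E'
def plan(pos,yaw,s=None):
    """row reaching TCP pos with tool vertical and tool x at yaw (deg), from the measured pose"""
    s=s or bot.get_state();R0=R.from_rotvec(s['ee_rot'])
    a=np.radians(yaw);T=R.from_matrix(np.array([[np.cos(a),np.sin(a),0],[np.sin(a),-np.cos(a),0],[0,0,-1]]))
    d=R0.inv().apply(np.array(pos)-s['position'])/.5
    r=(R0.inv()*T).as_rotvec()/(2*np.pi)
    return np.round(np.r_[d,r],4).tolist()
def st():
    s=bot.get_state();m=R.from_rotvec(s['ee_rot']).as_matrix()
    print('t %.2f'%s['clock'],'pos',s['position'].round(4),'yaw %.2f'%np.degrees(np.arctan2(m[1,0],m[0,0])),'zax',m[:,2].round(4),'F',s['force'].round(2),'M',s['moment'].round(3),'w %.4f gf %.1f'%(s['grip_width'],s['gripper_force']),'j',s['joints'].round(2))
E
python3 - <<'E'
from h import *
print(plan([.5,.38,.25],180)); print(plan([.5675,-.063,.2],180))
P=cloud('top',np.load('top0.npy'))
# depth in window
m=np.array([449.2,262.3])/1000
Q=P[(abs(P[...,0]-m[0])<.021)&(abs(P[...,1]-m[1])<.034)];print(len(Q),np.percentile(Q[:,2],[0,5,50,95,100]).round(4));print(Q[Q[:,2]<.036].round(4)[:30])
E
```

```text
[-0.7987, -0.3294, 0.0113, -0.0004, -0.0, -0.0369]
[-1.1335, -1.1605, 0.1132, -0.0004, -0.0, -0.0369]
452 [0.0143 0.0304 0.0412 0.0446 0.0469]
[[0.4533 0.2454 0.03  ]
 [0.4532 0.245  0.0219]
 [0.4532 0.243  0.0197]
 [0.4531 0.2411 0.017 ]
 [0.4508 0.2477 0.0307]
 [0.4507 0.2477 0.0213]
 [0.4507 0.2462 0.0174]
 [0.4506 0.2442 0.0151]
 [0.4505 0.24   0.021 ]
 [0.4483 0.2472 0.0326]
 [0.4482 0.2479 0.0205]
 [0.4481 0.247  0.0143]
 [0.448  0.243  0.0195]
 [0.4479 0.2414 0.0158]
 [0.4457 0.2481 0.0291]
 [0.4456 0.2483 0.0191]
 [0.4455 0.2466 0.0158]
 [0.4454 0.2436 0.0171]
 [0.4454 0.2407 0.0182]
 [0.4432 0.2472 0.0323]
 [0.4431 0.2466 0.0251]
 [0.4429 0.2462 0.0172]
 [0.4429 0.2429 0.0195]
 [0.4428 0.2407 0.0182]
 [0.4406 0.2444 0.0329]
 [0.4404 0.2455 0.0193]
 [0.4403 0.2432 0.0183]]
```

Request:
arm_command:
  increments:
    - [[-0.4,-0.16,0,0,0,-0.018],[-0.8,-0.33,0.01,0,0,-0.037],[-0.8,-0.33,0.01,0,0,-0.037],[-0.8,-0.33,0.01,0,0,-0.037],[-0.8,-0.33,0.01,0,0,-0.037],[-0.8,-0.33,0.01,0,0,-0.037],[-0.8,-0.33,0.01,0,0,-0.037],[-0.8,-0.33,0.01,0,0,-0.037],[-0.8,-0.33,0.01,0,0,-0.037],[-0.8,-0.33,0.01,0,0,-0.037]]
  fingers: -1

```text
clock: 0.93
position: [0.4889, 0.3879, 0.2511]
ee_rot: [0.001, -3.141, 0.001]
force: [0.9, 0.6, 0.8]
grip_width: 0.0855
gripper_force: 0.0
```

```bash
python3 - <<'E'
from h import *
st();print(plan([.5675,-.063,.2],180)); print(plan([.5,.38,.25],180))
d=np.load('top0.npy');P=cloud('top',d)
m=np.array([.4492,.2623])
k=(abs(P[...,0]-m[0])<.021)&(abs(P[...,1]-m[1])<.034)&(P[...,2]<.034)
v,u=np.where(k)
W=np.array([pix2w('top',a,b,z=.042) for a,b in zip(u,v)]);print(len(W),W.min(0),W.max(0),W.mean(0))
E
```

```text
t 0.93 pos [0.4889 0.3879 0.2511] yaw -179.96 zax [-8.e-04 -6.e-04 -1.e+00] F [0.92 0.61 0.76] M [ 0.043 -0.102  0.015] w 0.0855 gf 0.0 j [-0.67  0.58 -0.06  1.51  0.04  1.06  0.83]
[-0.1567, -0.9018, 0.1026, -0.0001, -0.0001, 0.0001]
[-0.0223, -0.0157, 0.0022, -0.0001, -0.0001, 0.0001]
27 [0.44058149 0.23429112 0.042     ] [0.45328502 0.24457517 0.042     ] [0.44715653 0.23924474 0.042     ]
```

Request:
arm_command:
  increments:
    - [[-0.135,-0.886,0.1,0,0,0],[-0.135,-0.886,0.1,0,0,0],[-0.135,-0.886,0.1,0,0,0],[-0.135,-0.886,0.1,0,0,0],[-0.135,-0.886,0.1,0,0,0],[-0.135,-0.886,0.1,0,0,0],[-0.135,-0.886,0.1,0,0,0],[-0.135,-0.886,0.1,0,0,0],[-0.135,-0.886,0.1,0,0,0],[-0.135,-0.886,0.1,0,0,0]]

```text
clock: 1.77
position: [0.55, -0.0218, 0.2049]
ee_rot: [0.001, -3.141, 0.0]
force: [1.5, 0.1, -1.1]
grip_width: 0.0852
gripper_force: 0.0
```

Request:
arm_command:
  increments:
    - [[0,0,0,0,0,0],[0,0,0,0,0,0],[0,0,0,0,0,0],[0,0,0,0,0,0],[0,0,0,0,0,0]]

```text
clock: 2.18
position: [0.5502, -0.0176, 0.2054]
ee_rot: [0.007, -3.141, -0.002]
force: [0.3, 0.2, 0.1]
grip_width: 0.0851
gripper_force: 0.0
```

```bash
python3 - <<'E'
from h import *
st();print(plan([.5675,-.063,.104],180))
p,d=viewer.read_camera('wrist');cv2.imwrite('pics/w1.png',p[:,:,::-1])
p,d=viewer.read_camera('side');cv2.imwrite('pics/s1.png',p[:,:,::-1])
E
```

```text
t 2.18 pos [ 0.5502 -0.0176  0.2054] yaw -179.75 zax [-1.e-04  1.e-03 -1.e+00] F [0.27 0.18 0.12] M [ 0.006  0.007 -0.018] w 0.0851 gf 0.0 j [ 0.02  0.52 -0.04  1.78  0.03  0.84  1.54]
[-0.0342, -0.0912, 0.2026, 0.0002, -0.0, 0.0007]
```

View pics/w1.png

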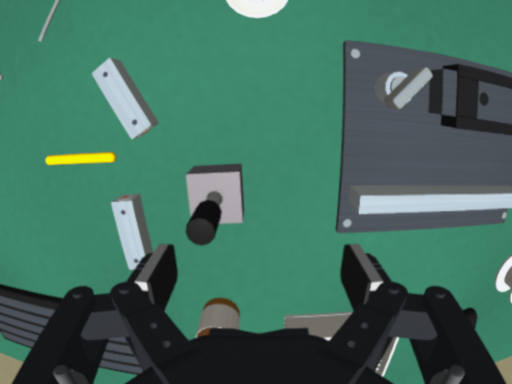

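Request:
arm_command:
  increments:
    - [[-0.034,-0.091,0.01,0,0,0.0007],[-0.034,-0.091,0.01,0,0,0.0007],[-0.034,-0.091,0.01,0,0,0.0007],[-0.034,-0.091,0.08,0,0,0.0007],[-0.034,-0.091,0.14,0,0,0.0007],[-0.034,-0.091,0.2,0,0,0.0007],[-0.034,-0.091,0.203,0,0,0.0007],[-0.034,-0.091,0.203,0,0,0.0007],[-0.034,-0.091,0.203,0,0,0.0007],[-0.034,-0.091,0.203,0,0,0.0007]]

```text
clock: 3.12
position: [0.5689, -0.0649, 0.106]
ee_rot: [0.005, 3.137, -0.0]
force: [-0.4, -0.6, 0.2]
grip_width: 0.0852
gripper_force: 0.0
```

Request:
arm_command:
  increments:
    - [[0,0,0,0,0,0],[0,0,0,0,0,0],[0,0,0,0,0,0],[0,0,0,0,0,0],[0,0,0,0,0,0],[0,0,0,0,0,0],[0,0,0,0,0,0],[0,0,0,0,0,0],[0,0,0,0,0,0],[0,0,0,0,0,0]]
  fingers: 1

```text
clock: 3.95
position: [0.5676, -0.0646, 0.1043]
ee_rot: [0.005, 3.141, 0.001]
force: [-0.9, 0.9, 5.7]
grip_width: 0.0228
gripper_force: 58.4
```

```bash
python3 - <<'E'
from h import *
st();print(plan([.5675,-.063,.104],180))
E
```

```text
t 3.95 pos [ 0.5676 -0.0646  0.1043] yaw 179.82 zax [ 6.e-04  8.e-04 -1.e+00] F [-0.93  0.95  5.71] M [ 0.591  0.191 -0.038] w 0.0228 gf 58.4 j [ 0.1   0.68 -0.04  1.81  0.04  0.65  1.61]
[0.0003, 0.0031, 0.0005, 0.0001, 0.0001, -0.0005]
```

Request:
arm_command:
  increments:
    - [[0,0,-0.03,0,0,0],[0,0,-0.06,0,0,0],[0,0,-0.09,0,0,0],[0,0,-0.15,0,0,0],[0,0,-0.2,0,0,0],[0,0,-0.2,0,0,0],[0,0,-0.2,0,0,0],[0,0,-0.2,0,0,0]]

```text
clock: 4.62
position: [0.5663, -0.0658, 0.2025]
ee_rot: [-0.007, -3.139, 0.001]
force: [0.4, -0.7, -1.9]
grip_width: 0.0225
gripper_force: 58.7
```

```bash
python3 - <<'E'
from h import *
st()
p,d=viewer.read_camera('wrist');q,d=viewer.read_camera('side')
cv2.imwrite('pics/w2.png',np.hstack([cv2.resize(p[100:384,100:400],(400,379)),cv2.resize(q[100:280,160:350],(400,379))])[:,:,::-1])
print(plan([.447,.255,.2],180.7))
E
```

```text
t 4.62 pos [ 0.5663 -0.0658  0.2025] yaw 179.76 zax [-2.9e-03 -5.0e-04 -1.0e+00] F [ 0.35 -0.66 -1.93] M [ 0.004 -0.024 -0.026] w 0.0225 gf 58.7 j [ 0.1   0.55 -0.04  1.73  0.03  0.87  1.62]
[0.2407, 0.6401, 0.0048, -0.0, -0.0007, -0.0026]
```

View pics/w2.png

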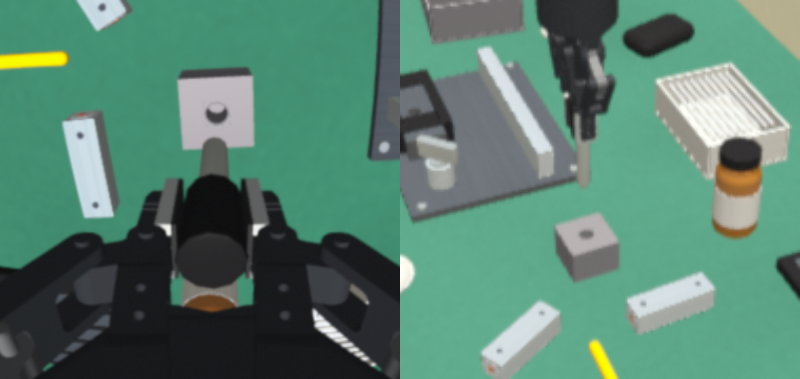

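The pin is held roughly upright, and its tip shows at about (247,189) in the side image. I'll check the lean by comparing that with where an upright pin's tip would project.

```bash
cat >> h.py <<'E'
def w2wrist(X,s):
    m=viewer.camera_model('wrist');K=np.array(m['K']);M=np.array(m['mount'])
    t=R.from_rotvec(s['ee_rot']).inv().apply(np.array(X)-s['position'])
    c=(np.linalg.inv(M)@np.r_[t,1])[:3];r=np.hypot(*c[:2]);th=np.arctan2(r,c[2])
    return K[:2,2]+K[0,0]*th*c[:2]/r
E
python3 - <<'E'
from h import *
s=bot.get_state();p=s['position']
for dx in (-.005,0,.005):
  for n,h in(('tip',-.094),('neck',-.029)):
    X=p+[dx if n=='tip' else 0,0,h];a=w2pix('side',X);b=w2wrist(X,s)
    print(dx,n,'side',a.round(1),'crop',((a-[160,100])*[400/190,379/180]+[400,0]).round(),'wrist',b.round(1),'crop',((b-100)*[4/3,379/284]).round())
E
```

```text
-0.005 tip side [243.8 188.9] crop [576. 187.] wrist [259.5 200. ] crop [213. 133.]
-0.005 neck side [245.1 164.2] crop [579. 135.] wrist [259.9 245.7] crop [213. 194.]
0 tip side [246.  188.3] crop [581. 186.] wrist [259.5 206.2] crop [213. 142.]
0 neck side [245.1 164.2] crop [579. 135.] wrist [259.9 245.7] crop [213. 194.]
0.005 tip side [248.1 187.8] crop [585. 185.] wrist [259.6 212.3] crop [213. 150.]
0.005 neck side [245.1 164.2] crop [579. 135.] wrist [259.9 245.7] crop [213. 194.]
```

Request:
arm_command:
  increments:
    - [[0.242,0.643,0,0,0,-0.0026],[0.242,0.643,0,0,0,-0.0026],[0.242,0.643,0,0,0,-0.0026],[0.242,0.643,0,0,0,-0.0026],[0.242,0.643,0,0,0,-0.0026],[0.242,0.643,0,0,0,-0.0026],[0.242,0.643,0,0,0,-0.0026],[0.242,0.643,0,0,0,-0.0026],[0.242,0.643,0,0,0,-0.0026],[0.242,0.643,0,0,0,-0.0026]]

```text
clock: 5.55
position: [0.4445, 0.2617, 0.2026]
ee_rot: [0.035, -3.138, -0.003]
force: [1.0, -0.9, -1.7]
grip_width: 0.0228
gripper_force: 58.9
```

Request:
arm_command:
  increments:
    - [[0,0,0.04,0,0,0],[0,0,0.08,0,0,0],[0,0,0.08,0,0,0],[0,0,0.08,0,0,0]]

```text
clock: 5.88
position: [0.4472, 0.2548, 0.1625]
ee_rot: [0.017, -3.138, 0.005]
force: [0.1, -0.2, -1.3]
grip_width: 0.0226
gripper_force: 58.9
```

```bash
python3 - <<'E'
from h import *
st();print(plan([.4455,.256,.14],180.7))
E
```

```text
t 5.88 pos [0.4472 0.2548 0.1625] yaw -179.38 zax [-0.0033 -0.0031 -1.    ] F [ 0.14 -0.21 -1.26] M [-0.002 -0.063 -0.03 ] w 0.0226 gf 58.9 j [-0.53  0.53 -0.05  1.92  0.04  0.7   0.98]
[0.0032, 0.0026, 0.0449, -0.0005, -0.0005, -0.0002]
```

Request:
arm_command:
  increments:
    - [[0.003,0.003,0.02,-0.0005,-0.0005,0],[0.003,0.003,0.04,-0.0005,-0.0005,0],[0.003,0.003,0.05,-0.0005,-0.0005,0],[0.003,0.003,0.054,-0.0005,-0.0005,0],[0.003,0.003,0.056,-0.0005,-0.0005,0],[0.003,0.003,0.056,-0.0005,-0.0005,0],[0.003,0.003,0.056,-0.0005,-0.0005,0]]

```text
clock: 6.47
position: [0.4462, 0.2577, 0.1363]
ee_rot: [-0.019, 3.138, 0.004]
force: [-0.3, -1.2, 2.3]
grip_width: 0.0228
gripper_force: 59.0
```

```bash
python3 - <<'E'
from h import *
st()
E
```

```text
t 6.47 pos [0.4462 0.2577 0.1363] yaw -179.29 zax [ 0.0033  0.0027 -1.    ] F [-0.32 -1.15  2.33] M [-0.411  0.22  -0.007] w 0.0228 gf 59.0 j [-0.53  0.57 -0.05  1.95  0.05  0.62  0.97]
```

Request:
arm_command:
  increments:
    - [[0,-0.004,0.002,0,0,0],[0,-0.008,0.003,0,0,0],[0,-0.012,0.004,0,0,0],[0,-0.016,0.004,0,0,0],[0,-0.02,0.004,0,0,0],[0,-0.024,0.004,0,0,0],[0,-0.026,0.004,0,0,0],[0,-0.028,0.004,0,0,0],[0,-0.03,0.004,0,0,0],[0,-0.03,0.004,0,0,0]]

```text
clock: 7.3
position: [0.4483, 0.2477, 0.1361]
ee_rot: [-0.023, 3.131, 0.019]
force: [-0.2, 3.8, 8.3]
grip_width: 0.0227
gripper_force: 60.6
```

```bash
python3 - <<'E'
from h import *
st()
E
```

```text
t 7.30 pos [0.4483 0.2477 0.1361] yaw -179.17 zax [ 0.0102  0.0119 -0.9999] F [-0.24  3.8   8.27] M [1.203 0.155 0.016] w 0.0227 gf 60.6 j [-0.51  0.56 -0.06  1.96  0.04  0.6   0.99]
```

Request:
arm_command:
  increments:
    - [[0.001,-0.003,0,0,0,0],[0.001,-0.006,0,0,0,0],[0.001,-0.009,0,0,0,0],[0.001,-0.012,0,0,0,0],[0.001,-0.012,0,0,0,0],[0.001,-0.012,0,0,0,0]]

```text
clock: 7.8
position: [0.4454, 0.2362, 0.1333]
ee_rot: [-0.019, 3.14, 0.003]
force: [0.9, -0.4, -1.5]
grip_width: 0.0227
gripper_force: 58.9
```

```bash
python3 - <<'E'
from h import *
st()
E
```

```text
t 7.80 pos [0.4454 0.2362 0.1333] yaw -179.31 zax [ 0.0019  0.0018 -1.    ] F [ 0.89 -0.44 -1.52] M [ 0.02  -0.026 -0.027] w 0.0227 gf 58.9 j [-0.49  0.56 -0.05  1.98  0.05  0.6   1.  ]
```

Request:
arm_command:
  increments:
    - [[0,0.006,0.002,0,0,0],[0,0.006,0.006,0,0,0],[0,0.006,0.01,0,0,0],[0,0.006,0.014,0,0,0],[0,0.006,0.016,0,0,0],[0,0.006,0.016,0,0,0],[0,0.006,0.016,0,0,0]]

```text
clock: 8.38
position: [0.4457, 0.24, 0.1256]
ee_rot: [-0.02, 3.139, 0.004]
force: [0.3, -0.6, -1.3]
grip_width: 0.0231
gripper_force: 58.9
```

```bash
python3 - <<'E'
from h import *
st()
E
```

```text
t 8.38 pos [0.4457 0.24   0.1256] yaw -179.28 zax [ 0.0027  0.0029 -1.    ] F [ 0.28 -0.64 -1.26] M [ 0.026 -0.045 -0.009] w 0.0231 gf 58.9 j [-0.5   0.58 -0.05  1.98  0.05  0.58  1.  ]
```

No resistance, so I'll keep going down.

Request:
arm_command:
  increments:
    - [[0,0,0.004,0,0,0],[0,0,0.008,0,0,0],[0,0,0.012,0,0,0],[0,0,0.016,0,0,0],[0,0,0.02,0,0,0],[0,0,0.024,0,0,0],[0,0,0.026,0,0,0],[0,0,0.027,0,0,0],[0,0,0.027,0,0,0]]

```text
clock: 9.13
position: [0.4458, 0.2402, 0.1123]
ee_rot: [-0.02, 3.139, 0.005]
force: [-0.4, -0.3, 0.2]
grip_width: 0.0227
gripper_force: 59.0
```

```bash
python3 - <<'E'
from h import *
st()
E
```

```text
t 9.13 pos [0.4458 0.2402 0.1123] yaw -179.28 zax [ 0.0029  0.003  -1.    ] F [-0.4  -0.26  0.17] M [-0.057  0.064  0.004] w 0.0227 gf 59.0 j [-0.5   0.6  -0.05  1.99  0.05  0.55  0.99]
```

Request:
arm_command:
  increments:
    - [[0,0,0.002,0,0,0],[0,0,0.004,0,0,0],[0,0,0.004,0,0,0]]

```text
clock: 9.38
position: [0.4462, 0.2403, 0.1121]
ee_rot: [-0.02, 3.137, 0.005]
force: [-2.6, -1.5, 13.9]
grip_width: 0.0225
gripper_force: 60.2
```

Request:
arm_command:
  increments:
    - [[0,0,-0.003,0,0,0],[0,0,-0.003,0,0,0],[0,0,-0.003,0,0,0],[0,0,-0.003,0,0,0],[0,0,-0.003,0,0,0],[0,0,-0.003,0,0,0]]
  fingers: 0

```text
clock: 9.88
position: [0.4458, 0.2401, 0.1115]
ee_rot: [-0.02, 3.139, 0.005]
force: [-0.1, -0.8, 1.5]
grip_width: 0.0427
gripper_force: 0.0
```

Request:
arm_command:
  increments:
    - [[0,0,-0.03,0,0,0],[0,0,-0.08,0,0,0],[0,0,-0.16,0,0,0],[0,0,-0.2,0,0,0],[0,0,-0.2,0,0,0],[0,0,-0.2,0,0,0]]

```text
clock: 10.38
position: [0.446, 0.2402, 0.2127]
ee_rot: [-0.02, 3.136, 0.007]
force: [0.2, -1.1, 0.8]
grip_width: 0.0423
gripper_force: 0.0
```

```bash
python3 - <<'E'
from h import *
st()
print(plan([.6209,-.1703,.2],185.5))
q,_=viewer.read_camera('side');p,d=viewer.read_camera('top');np.save('top1.npy',d)
cv2.imwrite('pics/c3.png',np.hstack([cv2.resize(q[100:280,100:350],(500,360)),p[150:330,0:0+1].repeat(1,1)[:0].reshape(0,1,3) if 0 else cv2.resize(p[200:300,100:183],(299,360))])[:,:,::-1])
P=cloud('top',d)
for n,c in(('A',(.621,-.170)),('B',(.461,-.165))):
  Q=P[(np.hypot(P[...,0]-c[0],P[...,1]-c[1])<.075)&(P[...,2]>.018)&(P[...,2]<.035)]
  r=cv2.minAreaRect((Q[:,:2]*1000).astype(np.float32));print(n,len(Q),r)
Q=P[(np.hypot(P[...,0]-.447,P[...,1]-.24)<.03)&(P[...,2]>.07)];print('head',len(Q),np.percentile(Q[:,2],[50,90]),Q[Q[:,2]>.12].mean(0))
E
```

```text
t 10.38 pos [0.446  0.2402 0.2127] yaw -179.28 zax [ 0.0054  0.0045 -1.    ] F [ 0.2  -1.11  0.78] M [-0.026 -0.013 -0.002] w 0.0423 gf 0.0 j [-0.49  0.45 -0.06  1.89  0.04  0.8   1.01]
[-0.3393, -0.8254, 0.0237, 0.0007, 0.0009, -0.0133]
A 366 ((620.8758544921875, -170.59849548339844), (91.6509017944336, 28.083194732666016), 5.433049201965332)
B 386 ((461.2248229980469, -164.80564880371094), (91.02411651611328, 28.11329460144043), 31.434932708740234)
head 1323 [0.54225843 0.56100884] [0.44558188 0.23954381 0.53555341]
```

View pics/c3.png

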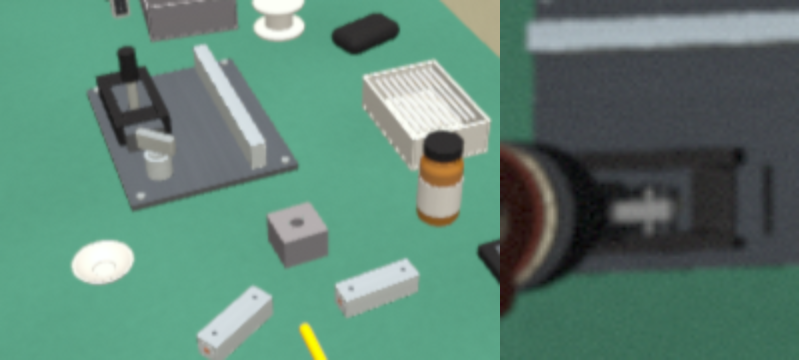

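Request:
arm_command:
  increments:
    - [[-0.339,-0.825,0,0.0007,0.0009,-0.013],[-0.339,-0.825,0,0.0007,0.0009,-0.013],[-0.339,-0.825,0,0.0007,0.0009,-0.013],[-0.339,-0.825,0,0.0007,0.0009,-0.013],[-0.339,-0.825,0,0.0007,0.0009,-0.013],[-0.339,-0.825,0,0.0007,0.0009,-0.013],[-0.339,-0.825,0,0.0007,0.0009,-0.013],[-0.339,-0.825,0,0.0007,0.0009,-0.013],[-0.339,-0.825,0,0.0007,0.0009,-0.013],[-0.339,-0.825,0,0.0007,0.0009,-0.013]]
  fingers: -0.4

```text
clock: 11.32
position: [0.6082, -0.1453, 0.2087]
ee_rot: [0.148, -3.132, 0.0]
force: [1.5, 0.4, -0.1]
grip_width: 0.0598
gripper_force: 0.0
```

Request:
arm_command:
  increments:
    - [[0,0,0,0,0,0],[0,0,0,0,0,0]]

```text
clock: 11.48
position: [0.6077, -0.1476, 0.2082]
ee_rot: [0.137, -3.132, 0.004]
force: [0.2, -0.2, -0.7]
grip_width: 0.0595
gripper_force: 0.0
```

```bash
python3 - <<'E'
from h import *
st();print(plan([.6209,-.1705,.1],185.5))
E
```

```text
t 11.48 pos [ 0.6077 -0.1476  0.2082] yaw -174.98 zax [-0.0069 -0.0026 -1.    ] F [ 0.21 -0.24 -0.73] M [ 0.08  -0.017  0.014] w 0.0595 gf 0.0 j [ 0.23  0.62 -0.05  1.56  0.04  0.97  1.82]
[-0.0239, -0.0475, 0.2164, -0.0003, -0.0011, -0.0013]
```

Request:
arm_command:
  increments:
    - [[-0.024,-0.047,0.05,-0.0003,-0.0011,-0.0013],[-0.024,-0.047,0.13,-0.0003,-0.0011,-0.0013],[-0.024,-0.047,0.2,-0.0003,-0.0011,-0.0013],[-0.024,-0.047,0.216,-0.0003,-0.0011,-0.0013],[-0.024,-0.047,0.216,-0.0003,-0.0011,-0.0013],[-0.024,-0.047,0.216,-0.0003,-0.0011,-0.0013],[-0.024,-0.047,0.216,-0.0003,-0.0011,-0.0013]]

```text
clock: 12.07
position: [0.6243, -0.1653, 0.1053]
ee_rot: [-0.162, 3.129, 0.0]
force: [0.1, 0.2, -0.2]
grip_width: 0.0596
gripper_force: 0.0
```

```bash
python3 - <<'E'
from h import *
st();print(plan([.6209,-.1705,.031],185.5))
E
```

```text
t 12.07 pos [ 0.6243 -0.1653  0.1053] yaw -174.06 zax [ 8.5e-03  5.0e-04 -1.0e+00] F [ 0.08  0.16 -0.15] M [-0.     0.011  0.018] w 0.0596 gf 0.0 j [ 0.26  0.77 -0.06  1.6   0.05  0.77  1.86]
[0.0092, -0.0096, 0.1485, -0.0001, 0.0014, 0.0012]
```

Request:
arm_command:
  increments:
    - [[0.009,-0.009,0.04,0,0.0014,0.0012],[0.009,-0.009,0.08,0,0.0014,0.0012],[0.009,-0.009,0.12,0,0.0014,0.0012],[0.009,-0.009,0.14,0,0.0014,0.0012],[0.009,-0.009,0.148,0,0.0014,0.0012],[0.009,-0.009,0.148,0,0.0014,0.0012],[0.009,-0.009,0.148,0,0.0014,0.0012]]

```text
clock: 12.65
position: [0.6202, -0.1709, 0.0306]
ee_rot: [0.149, -3.136, 0.001]
force: [0.2, -0.1, 0.1]
grip_width: 0.0599
gripper_force: 0.0
```

```bash
python3 - <<'E'
from h import *
st();print(plan([.6209,-.1705,.030],185.5))
E
```

```text
t 12.65 pos [ 0.6202 -0.1709  0.0306] yaw -174.55 zax [-1.6e-03 -5.0e-04 -1.0e+00] F [ 0.21 -0.14  0.12] M [-0.021 -0.038  0.001] w 0.0599 gf 0.0 j [ 0.26  0.87 -0.05  1.63  0.06  0.64  1.85]
[-0.0015, 0.0006, 0.0011, -0.0, -0.0003, -0.0001]
```

Request:
arm_command:
  increments:
    - [[0,0,0,0,0,0],[0,0,0,0,0,0],[0,0,0,0,0,0],[0,0,0,0,0,0],[0,0,0,0,0,0],[0,0,0,0,0,0],[0,0,0,0,0,0]]
  fingers: 1

```text
clock: 13.23
position: [0.6199, -0.171, 0.0304]
ee_rot: [0.149, -3.136, 0.0]
force: [-0.3, 0.4, 5.7]
grip_width: 0.0268
gripper_force: 61.6
```

Request:
arm_command:
  increments:
    - [[0,0,-0.05,0,0,0],[0,0,-0.12,0,0,0],[0,0,-0.2,0,0,0],[0,0,-0.25,0,0,0],[0,0,-0.25,0,0,0],[0,0,-0.25,0,0,0],[0,0,-0.25,0,0,0]]

```text
clock: 13.82
position: [0.6182, -0.1705, 0.1527]
ee_rot: [0.149, -3.13, -0.002]
force: [-0.7, 0.8, -0.9]
grip_width: 0.0267
gripper_force: 60.8
```

```bash
python3 - <<'E'
from h import *
st();r=np.array([.5697,.2138])
for y in(.08,0,-.08):
  t=r+y*np.array([-.0122,1]);print(y,t.round(4),plan([*t,.155],180.7))
E
```

```text
t 13.82 pos [ 0.6182 -0.1705  0.1527] yaw -174.56 zax [-7.6e-03  8.0e-04 -1.0e+00] F [-0.68  0.75 -0.89] M [0.037 0.03  0.006] w 0.0267 gf 60.8 j [ 0.27  0.71 -0.06  1.56  0.05  0.88  1.86]
0.08 [0.5687 0.2938] [0.0105, 0.9339, -0.0031, 0.0002, -0.0012, 0.0132]
0 [0.5697 0.2138] [0.0237, 0.7744, -0.0033, 0.0002, -0.0012, 0.0132]
-0.08 [0.5707 0.1338] [0.0369, 0.615, -0.0034, 0.0002, -0.0012, 0.0132]
```

Request:
arm_command:
  increments:
    - [[0.01,0.933,-0.003,0,-0.0012,0.013],[0.01,0.933,-0.003,0,-0.0012,0.013],[0.01,0.933,-0.003,0,-0.0012,0.013],[0.01,0.933,-0.003,0,-0.0012,0.013],[0.01,0.933,-0.003,0,-0.0012,0.013],[0.01,0.933,-0.003,0,-0.0012,0.013],[0.01,0.933,-0.003,0,-0.0012,0.013],[0.01,0.933,-0.003,0,-0.0012,0.013],[0.01,0.933,-0.003,0,-0.0012,0.013],[0.01,0.933,-0.003,0,-0.0012,0.013]]

```text
clock: 14.65
position: [0.5736, 0.2448, 0.153]
ee_rot: [0.021, -3.14, 0.003]
force: [0.3, 0.6, -2.2]
grip_width: 0.0267
gripper_force: 60.8
```

Request:
arm_command:
  increments:
    - [[0,0,0,0,0,0],[0,0,0,0,0,0],[0,0,0,0,0,0],[0,0,0,0,0,0]]

```text
clock: 14.98
position: [0.5754, 0.2408, 0.1541]
ee_rot: [-0.016, 3.141, -0.004]
force: [-0.2, -0.4, -1.6]
grip_width: 0.0267
gripper_force: 60.8
```

```bash
python3 - <<'E'
from h import *
st();print(plan([.5682,.2938,.1],180.7))
E
```

```text
t 14.98 pos [0.5754 0.2408 0.1541] yaw -179.40 zax [ 7.0e-04 -2.7e-03 -1.0e+00] F [-0.2  -0.44 -1.57] M [ 0.008  0.027 -0.031] w 0.0267 gf 60.8 j [-0.44  0.68  0.01  1.62 -0.    0.84  1.15]
[0.0135, 0.1064, 0.1079, -0.0004, 0.0001, -0.0003]
```

Request:
arm_command:
  increments:
    - [[0.014,0.08,0.03,-0.0004,0,-0.0003],[0.014,0.106,0.08,-0.0004,0,-0.0003],[0.014,0.106,0.108,-0.0004,0,-0.0003],[0.014,0.106,0.108,-0.0004,0,-0.0003],[0.014,0.106,0.108,-0.0004,0,-0.0003],[0.014,0.106,0.108,-0.0004,0,-0.0003],[0.014,0.106,0.108,-0.0004,0,-0.0003]]

```text
clock: 15.57
position: [0.5698, 0.2948, 0.1031]
ee_rot: [-0.019, 3.136, 0.005]
force: [0.0, -0.3, -0.9]
grip_width: 0.0269
gripper_force: 60.7
```

```bash
python3 - <<'E'
from h import *
st();print(plan([.5682,.2938,.082],180.7))
E
```

```text
t 15.57 pos [0.5698 0.2948 0.1031] yaw -179.30 zax [ 0.0059  0.0031 -1.    ] F [ 0.02 -0.27 -0.86] M [-0.011  0.012  0.036] w 0.0269 gf 60.7 j [-0.52  0.77  0.01  1.61 -0.01  0.76  1.08]
[0.0034, -0.0021, 0.0421, 0.0005, 0.0009, -0.0]
```

Request:
arm_command:
  increments:
    - [[0.0034,-0.002,0.01,0.0005,0.0009,0],[0.0034,-0.002,0.02,0.0005,0.0009,0],[0.0034,-0.002,0.03,0.0005,0.0009,0],[0.0034,-0.002,0.038,0.0005,0.0009,0],[0.0034,-0.002,0.042,0.0005,0.0009,0],[0.0034,-0.002,0.042,0.0005,0.0009,0],[0.0034,-0.002,0.042,0.0005,0.0009,0]]

```text
clock: 16.15
position: [0.5664, 0.2956, 0.0804]
ee_rot: [0.024, -3.139, 0.0]
force: [0.7, 0.3, -0.3]
grip_width: 0.0269
gripper_force: 60.8
```

```bash
python3 - <<'E'
from h import *
st();print(plan([.5682,.2938,.0805],180.7))
E
```

```text
t 16.15 pos [0.5664 0.2956 0.0804] yaw -179.12 zax [-2.5e-03 -2.0e-04 -1.0e+00] F [ 0.69  0.31 -0.32] M [-0.003 -0.02  -0.01 ] w 0.0269 gf 60.8 j [-0.52  0.8   0.    1.62 -0.01  0.72  1.08]
[-0.0035, -0.0036, -0.0002, -0.0, -0.0004, 0.0005]
```

Request:
arm_command:
  increments:
    - [[-0.0035,-0.0035,-0.003,0,-0.0004,0.0005],[-0.0035,-0.0035,-0.003,0,-0.0004,0.0005],[-0.0035,-0.0035,-0.003,0,-0.0004,0.0005],[-0.0035,-0.0035,0,0,-0.0004,0.0005],[-0.0035,-0.0035,0.001,0,-0.0004,0.0005],[-0.0035,-0.0035,0.001,0,-0.0004,0.0005]]

```text
clock: 16.65
position: [0.5684, 0.2939, 0.0804]
ee_rot: [-0.019, 3.141, 0.0]
force: [0.2, -0.1, 1.5]
grip_width: 0.0268
gripper_force: 61.2
```

```bash
python3 - <<'E'
from h import *
st();print(plan([.5682,.2938,.0805],180.7))
E
```

```text
t 16.65 pos [0.5684 0.2939 0.0804] yaw -179.31 zax [ 4.e-04  0.e+00 -1.e+00] F [ 0.17 -0.14  1.48] M [-0.069  0.092  0.003] w 0.0268 gf 61.2 j [-0.52  0.8   0.01  1.62 -0.01  0.72  1.08]
[0.0003, -0.0001, -0.0002, 0.0, 0.0001, -0.0]
```

Resting on the rail. I'll release it and rise.

Request:
arm_command:
  increments:
    - [[0,0,0,0,0,0],[0,0,0,0,0,0],[0,0,0,0,0,0],[0,0,0,0,0,0],[0,0,0,0,0,0],[0,0,0,0,0,0]]
  fingers: -0.1

```text
clock: 17.15
position: [0.5682, 0.2938, 0.0801]
ee_rot: [-0.019, 3.142, -0.0]
force: [-0.4, 1.0, 0.8]
grip_width: 0.0468
gripper_force: 0.0
```

Request:
arm_command:
  increments:
    - [[0,0,-0.02,0,0,0],[0,0,-0.06,0,0,0],[0,0,-0.12,0,0,0],[0,0,-0.2,0,0,0],[0,0,-0.24,0,0,0],[0,0,-0.24,0,0,0]]

```text
clock: 17.65
position: [0.5714, 0.2954, 0.2073]
ee_rot: [-0.018, 3.13, 0.01]
force: [0.3, -0.1, 0.5]
grip_width: 0.0464
gripper_force: 0.0
```

```bash
python3 - <<'E'
from h import *
st()
p,d=viewer.read_camera('top');np.save('top2.npy',d);P=cloud('top',d)
for n,c in(('B',(.461,-.165)),):
  Q=P[(np.hypot(P[...,0]-c[0],P[...,1]-c[1])<.09)&(P[...,2]>.018)&(P[...,2]<.035)]
  r=cv2.minAreaRect((Q[:,:2]*1000).astype(np.float32));print(n,len(Q),r)
print(plan([.4612,-.1648,.2],211.4))
E
```

```text
t 17.65 pos [0.5714 0.2954 0.2073] yaw -179.32 zax [ 0.0117  0.0063 -0.9999] F [ 0.26 -0.1   0.48] M [-0.001 -0.091  0.025] w 0.0464 gf 0.0 j [-0.52  0.64  0.01  1.52 -0.01  0.97  1.08]
B 386 ((461.2282409667969, -164.62255859375), (90.7508773803711, 27.900596618652344), 31.887495040893555)
[0.2284, -0.9163, 0.0037, 0.0003, 0.0012, -0.0853]
```

Request:
arm_command:
  increments:
    - [[0.228,-0.916,0,0.0003,0.0012,-0.085],[0.228,-0.916,0,0.0003,0.0012,-0.085],[0.228,-0.916,0,0.0003,0.0012,-0.085],[0.228,-0.916,0,0.0003,0.0012,-0.085],[0.228,-0.916,0,0.0003,0.0012,-0.085],[0.228,-0.916,0,0.0003,0.0012,-0.085],[0.228,-0.916,0,0.0003,0.0012,-0.085],[0.228,-0.916,0,0.0003,0.0012,-0.085],[0.228,-0.916,0,0.0003,0.0012,-0.085],[0.228,-0.916,0,0.0003,0.0012,-0.085]]
  fingers: -0.4

```text
clock: 18.53
position: [0.4708, -0.1134, 0.1996]
ee_rot: [0.845, -3.016, 0.002]
force: [0.6, -0.1, 0.8]
grip_width: 0.0597
gripper_force: 0.0
```

Request:
arm_command:
  increments:
    - [[0,0,0,0,0,0],[0,0,0,0,0,0],[0,0,0,0,0,0]]

```text
clock: 18.78
position: [0.472, -0.1111, 0.1997]
ee_rot: [0.845, -3.017, 0.001]
force: [0.7, -0.2, 0.1]
grip_width: 0.0599
gripper_force: 0.0
```

```bash
python3 - <<'E'
from h import *
st();print(plan([.4612,-.1647,.1],211.6))
E
```

```text
t 18.78 pos [ 0.472  -0.1111  0.1997] yaw -148.72 zax [-0.0079 -0.0028 -1.    ] F [ 0.69 -0.19  0.08] M [-0.002 -0.013 -0.037] w 0.0599 gf 0.0 j [ 0.28  0.44 -0.14  1.95  0.09  0.76  2.2 ]
[0.0725, -0.0807, 0.1998, 0.0003, -0.0013, -0.0009]
```

Request:
arm_command:
  increments:
    - [[0.072,-0.08,0.02,0.0003,-0.0013,-0.0009],[0.072,-0.08,0.06,0.0003,-0.0013,-0.0009],[0.072,-0.08,0.12,0.0003,-0.0013,-0.0009],[0.072,-0.08,0.18,0.0003,-0.0013,-0.0009],[0.072,-0.08,0.2,0.0003,-0.0013,-0.0009],[0.072,-0.08,0.2,0.0003,-0.0013,-0.0009],[0.072,-0.08,0.2,0.0003,-0.0013,-0.0009],[0.072,-0.08,0.2,0.0003,-0.0013,-0.0009]]

```text
clock: 19.45
position: [0.4632, -0.1642, 0.1017]
ee_rot: [-0.858, 3.019, -0.004]
force: [0.4, -0.4, 0.0]
grip_width: 0.0597
gripper_force: 0.0
```

```bash
python3 - <<'E'
from h import *
st();print(plan([.4612,-.1647,.031],211.6))
E
```

```text
t 19.45 pos [ 0.4632 -0.1642  0.1017] yaw -148.27 zax [ 0.004  -0.0017 -1.    ] F [ 0.37 -0.41  0.04] M [-0.046 -0.017  0.036] w 0.0597 gf 0.0 j [ 0.37  0.6  -0.11  2.04  0.13  0.5   2.29]
[0.0043, 0.0017, 0.1414, -0.0006, 0.0004, 0.0004]
```

Request:
arm_command:
  increments:
    - [[0.004,0.0017,0.04,-0.0006,0.0004,0.0004],[0.004,0.0017,0.08,-0.0006,0.0004,0.0004],[0.004,0.0017,0.12,-0.0006,0.0004,0.0004],[0.004,0.0017,0.135,-0.0006,0.0004,0.0004],[0.004,0.0017,0.141,-0.0006,0.0004,0.0004],[0.004,0.0017,0.141,-0.0006,0.0004,0.0004],[0.004,0.0017,0.141,-0.0006,0.0004,0.0004]]

```text
clock: 20.03
position: [0.4606, -0.1656, 0.0311]
ee_rot: [0.852, -3.023, -0.0]
force: [-0.3, 0.1, 0.1]
grip_width: 0.0595
gripper_force: 0.0
```

```bash
python3 - <<'E'
from h import *
st();print(plan([.4612,-.1647,.0305],211.6))
E
```

```text
t 20.03 pos [ 0.4606 -0.1656  0.0311] yaw -148.52 zax [-7.e-04 -0.e+00 -1.e+00] F [-0.34  0.14  0.13] M [-0.037 -0.035 -0.035] w 0.0595 gf 0.0 j [ 0.35  0.73 -0.08  2.08  0.16  0.34  2.27]
[-0.0019, 0.0009, 0.0011, 0.0, -0.0001, -0.0003]
```

Request:
arm_command:
  increments:
    - [[0,0,0,0,0,0],[0,0,0,0,0,0],[0,0,0,0,0,0],[0,0,0,0,0,0],[0,0,0,0,0,0],[0,0,0,0,0,0],[0,0,0,0,0,0]]
  fingers: 1

```text
clock: 20.62
position: [0.4603, -0.1656, 0.0309]
ee_rot: [0.852, -3.023, -0.0]
force: [-1.8, 0.3, 6.8]
grip_width: 0.0267
gripper_force: 60.4
```

Request:
arm_command:
  increments:
    - [[0,0,-0.05,0,0,0],[0,0,-0.12,0,0,0],[0,0,-0.2,0,0,0],[0,0,-0.26,0,0,0],[0,0,-0.26,0,0,0],[0,0,-0.26,0,0,0],[0,0,-0.26,0,0,0]]

```text
clock: 21.2
position: [0.4591, -0.1653, 0.1593]
ee_rot: [0.851, -3.02, -0.003]
force: [-0.6, 0.6, -1.9]
grip_width: 0.0266
gripper_force: 59.7
```

```bash
python3 - <<'E'
from h import *
st();print(plan([.5687,.2138,.155],180.7))
E
```

```text
t 21.20 pos [ 0.4591 -0.1653  0.1593] yaw -148.54 zax [-0.0046  0.001  -1.    ] F [-0.6   0.61 -1.89] M [ 0.037  0.029 -0.031] w 0.0266 gf 59.7 j [ 0.4   0.51 -0.14  1.99  0.11  0.66  2.31]
[-0.5828, 0.5324, 0.0084, 0.0004, -0.0007, 0.0854]
```

Request:
arm_command:
  increments:
    - [[-0.583,0.532,0,0.0004,-0.0007,0.085],[-0.583,0.532,0,0.0004,-0.0007,0.085],[-0.583,0.532,0,0.0004,-0.0007,0.085],[-0.583,0.532,0,0.0004,-0.0007,0.085],[-0.583,0.532,0,0.0004,-0.0007,0.085],[-0.583,0.532,0,0.0004,-0.0007,0.085],[-0.583,0.532,0,0.0004,-0.0007,0.085],[-0.583,0.532,0,0.0004,-0.0007,0.085],[-0.583,0.532,0,0.0004,-0.0007,0.085],[-0.583,0.532,0,0.0004,-0.0007,0.085]]

```text
clock: 22.03
position: [0.5685, 0.2214, 0.1571]
ee_rot: [0.036, -3.14, -0.005]
force: [-0.9, 1.6, -1.8]
grip_width: 0.0271
gripper_force: 59.6
```

Request:
arm_command:
  increments:
    - [[0,0,0,0,0,0],[0,0,0,0,0,0],[0,0,0,0,0,0]]

```text
clock: 22.28
position: [0.5687, 0.2115, 0.1577]
ee_rot: [0.022, -3.139, 0.007]
force: [-0.5, -0.6, -0.9]
grip_width: 0.0271
gripper_force: 59.6
```

```bash
python3 - <<'E'
from h import *
st();print(plan([.5687,.2138,.1],180.7))
E
```

```text
t 22.28 pos [0.5687 0.2115 0.1577] yaw -179.20 zax [-0.002  -0.0042 -1.    ] F [-0.46 -0.56 -0.93] M [-0.08  -0.007 -0.004] w 0.0271 gf 59.6 j [-0.43  0.65  0.06  1.67 -0.04  0.82  1.23]
[-0.0002, 0.005, 0.1154, -0.0007, -0.0003, 0.0003]
```

Request:
arm_command:
  increments:
    - [[0,0.005,0.04,-0.0007,-0.0003,0.0003],[0,0.005,0.08,-0.0007,-0.0003,0.0003],[0,0.005,0.12,-0.0007,-0.0003,0.0003],[0,0.005,0.138,-0.0007,-0.0003,0.0003],[0,0.005,0.138,-0.0007,-0.0003,0.0003],[0,0.005,0.138,-0.0007,-0.0003,0.0003],[0,0.005,0.138,-0.0007,-0.0003,0.0003]]

```text
clock: 22.87
position: [0.5709, 0.2155, 0.0919]
ee_rot: [-0.019, 3.136, 0.006]
force: [-0.3, -0.1, -1.3]
grip_width: 0.0269
gripper_force: 59.6
```

```bash
python3 - <<'E'
from h import *
st();print(plan([.5687,.2138,.081],180.7))
E
```

```text
t 22.87 pos [0.5709 0.2155 0.0919] yaw -179.30 zax [ 0.0058  0.0041 -1.    ] F [-0.27 -0.11 -1.33] M [-0.014  0.011 -0.006] w 0.0269 gf 59.6 j [-0.42  0.74  0.05  1.71 -0.05  0.68  1.23]
[0.0045, -0.0034, 0.0218, 0.0006, 0.0009, -0.0]
```

Request:
arm_command:
  increments:
    - [[0.004,-0.0034,0.004,0.0006,0.0009,0],[0.004,-0.0034,0.008,0.0006,0.0009,0],[0.004,-0.0034,0.012,0.0006,0.0009,0],[0.004,-0.0034,0.016,0.0006,0.0009,0],[0.004,-0.0034,0.02,0.0006,0.0009,0],[0.004,-0.0034,0.021,0.0006,0.0009,0],[0.004,-0.0034,0.021,0.0006,0.0009,0]]

```text
clock: 23.45
position: [0.5681, 0.2145, 0.081]
ee_rot: [0.021, -3.14, -0.0]
force: [-2.2, -0.6, 3.8]
grip_width: 0.0267
gripper_force: 60.3
```

```bash
python3 - <<'E'
from h import *
st();print(plan([.5687,.2138,.081],180.7))
E
```

```text
t 23.45 pos [0.5681 0.2145 0.081 ] yaw -179.23 zax [-1.6e-03  1.0e-04 -1.0e+00] F [-2.16 -0.63  3.84] M [-0.11   0.288 -0.061] w 0.0267 gf 60.3 j [-0.42  0.76  0.05  1.72 -0.05  0.66  1.23]
[-0.0013, -0.0013, 0.0, 0.0, -0.0002, 0.0002]
```

Request:
arm_command:
  increments:
    - [[0,0,-0.001,0,0,0],[0,0,-0.001,0,0,0],[0,0,-0.001,0,0,0],[0,0,-0.001,0,0,0],[0,0,-0.001,0,0,0],[0,0,-0.001,0,0,0]]
  fingers: -0.1

```text
clock: 23.95
position: [0.568, 0.2144, 0.0807]
ee_rot: [0.021, -3.14, 0.0]
force: [-0.1, 0.6, -0.0]
grip_width: 0.0469
gripper_force: 0.0
```

Request:
arm_command:
  increments:
    - [[0,0,-0.02,0,0,0],[0,0,-0.06,0,0,0],[0,0,-0.12,0,0,0],[0,0,-0.2,0,0,0],[0,0,-0.2,0,0,0],[0,0,-0.2,0,0,0]]

```text
clock: 24.45
position: [0.57, 0.215, 0.1845]
ee_rot: [-0.021, 3.136, 0.004]
force: [-0.2, -0.4, -0.3]
grip_width: 0.0469
gripper_force: 0.0
```

```bash
python3 - <<'E'
from h import *
st();print(plan([.4509,.1220,.18],134))
E
```

```text
t 24.45 pos [0.57   0.215  0.1845] yaw -179.24 zax [ 0.0052  0.0028 -1.    ] F [-0.19 -0.4  -0.33] M [-0.021  0.038  0.03 ] w 0.0469 gf 0.0 j [-0.43  0.62  0.06  1.64 -0.04  0.87  1.23]
[0.2407, -0.1828, 0.0073, 0.0007, 0.0006, 0.1299]
```

Request:
arm_command:
  increments:
    - [[0.24,-0.183,0,0.0007,0.0006,0.13],[0.24,-0.183,0,0.0007,0.0006,0.13],[0.24,-0.183,0,0.0007,0.0006,0.13],[0.24,-0.183,0,0.0007,0.0006,0.13],[0.24,-0.183,0,0.0007,0.0006,0.13],[0.24,-0.183,0,0.0007,0.0006,0.13],[0.24,-0.183,0,0.0007,0.0006,0.13],[0.24,-0.183,0,0.0007,0.0006,0.13],[0.24,-0.183,0,0.0007,0.0006,0.13],[0.24,-0.183,0,0.0007,0.0006,0.13]]
  fingers: 0

```text
clock: 25.28
position: [0.4491, 0.1213, 0.1807]
ee_rot: [-1.224, -2.887, 0.009]
force: [0.0, -0.6, -0.7]
grip_width: 0.0427
gripper_force: 0.0
```

```bash
python3 - <<'E'
from h import *
st();print(plan([.4509,.1220,.11],134))
p,d=viewer.read_camera('wrist');q,_=viewer.read_camera('side')
cv2.imwrite('pics/w4.png',np.hstack([cv2.resize(p[100:384,100:400],(400,379)),cv2.resize(q[80:230,120:280],(400,379))])[:,:,::-1])
E
```

```text
t 25.28 pos [0.4491 0.1213 0.1807] yaw 134.06 zax [-0.0077 -0.0029 -1.    ] F [ 0.02 -0.57 -0.7 ] M [-0.01  -0.001 -0.013] w 0.0427 gf 0.0 j [-0.52  0.45  0.29  2.03 -0.2   0.69  0.67]
[-0.0019, 0.0047, 0.1413, -0.0012, -0.0005, 0.0002]
```

View pics/w4.png

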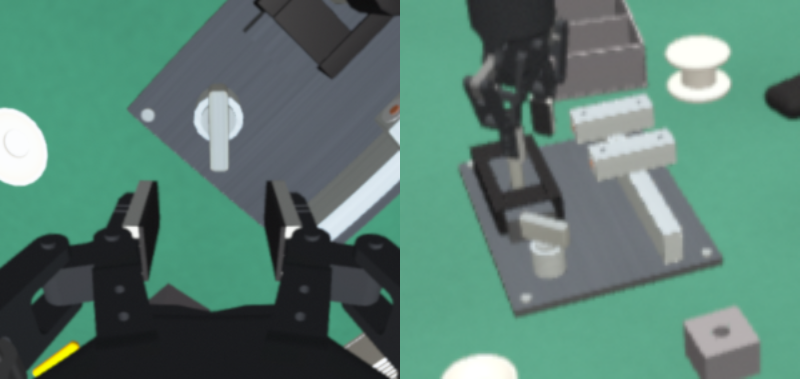

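Both bars sit crosswise on the rail. The wing (wrist crop, 219,130) is lined up between the pads, so I'll descend.

Request:
arm_command:
  increments:
    - [[-0.002,0.0047,0.05,-0.0012,-0.0005,0],[-0.002,0.0047,0.1,-0.0012,-0.0005,0],[-0.002,0.0047,0.14,-0.0012,-0.0005,0],[-0.002,0.0047,0.17,-0.0012,-0.0005,0],[-0.002,0.0047,0.18,-0.0012,-0.0005,0],[-0.002,0.0047,0.18,-0.0012,-0.0005,0],[-0.002,0.0047,0.18,-0.0012,-0.0005,0]]

```text
clock: 25.97
position: [0.4516, 0.1219, 0.0913]
ee_rot: [1.228, 2.891, 0.002]
force: [0.0, -0.0, 0.7]
grip_width: 0.0431
gripper_force: 0.0
```

```bash
python3 - <<'E'
from h import *
st();print(plan([.4509,.1220,.077],134))
E
```

```text
t 25.97 pos [0.4516 0.1219 0.0913] yaw 133.97 zax [ 1.2e-03  6.0e-04 -1.0e+00] F [ 0.02 -0.03  0.71] M [ 0.006 -0.007  0.023] w 0.0431 gf 0.0 j [-0.45  0.61  0.21  2.11 -0.28  0.44  0.74]
[0.001, -0.0009, 0.0286, 0.0002, 0.0001, -0.0001]
```

Request:
arm_command:
  increments:
    - [[0.001,-0.001,0.015,0.0002,0,0],[0.001,-0.001,0.028,0.0002,0,0],[0.001,-0.001,0.028,0.0002,0,0],[0.001,-0.001,0.028,0.0002,0,0],[0.001,-0.001,0.028,0.0002,0,0]]

```text
clock: 26.38
position: [0.4506, 0.122, 0.0772]
ee_rot: [1.228, 2.891, -0.0]
force: [0.2, -0.4, 0.7]
grip_width: 0.0427
gripper_force: 0.0
```

Request:
arm_command:
  increments:
    - [[0,0,0,0,0,0],[0,0,0,0,0,0],[0,0,0,0,0,0],[0,0,0,0,0,0],[0,0,0,0,0,0],[0,0,0,0,0,0],[0,0,0,0,0,0]]
  fingers: 1

```text
clock: 26.97
position: [0.4519, 0.1229, 0.0776]
ee_rot: [1.226, 2.889, 0.003]
force: [3.0, 4.1, 3.5]
grip_width: 0.0109
gripper_force: 61.5
```

```bash
python3 - <<'E'
from h import *
st()
E
```

```text
t 26.97 pos [0.4519 0.1229 0.0776] yaw 134.00 zax [ 0.0033  0.001  -1.    ] F [2.97 4.09 3.49] M [ 0.728 -0.542  0.052] w 0.0109 gf 61.5 j [-0.44  0.63  0.19  2.12 -0.29  0.41  0.75]
```

Request:
arm_command:
  increments:
    - [[0,0.003,0,0,0,0.01],[0,0.003,0,0,0,0.026],[0,0.003,0,0,0,0.042],[0,0.003,0,0,0,0.058],[0,0.003,0,0,0,0.074],[0,0.003,0,0,0,0.09],[0,0.003,0,0,0,0.106],[0,0.003,0,0,0,0.122],[0,0.003,0,0,0,0.138],[0,0.003,0,0,0,0.15]]

```text
clock: 27.8
position: [0.4515, 0.1229, 0.0775]
ee_rot: [-2.412, -2.013, 0.0]
force: [1.0, 1.2, 5.7]
grip_width: 0.0109
gripper_force: 61.9
```

```bash
python3 - <<'E'
from h import *
st()
E
```

```text
t 27.80 pos [0.4515 0.1229 0.0775] yaw 79.68 zax [-3.e-04  0.e+00 -1.e+00] F [1.04 1.16 5.68] M [ 0.357 -0.157  0.042] w 0.0109 gf 61.9 j [-0.61  0.67  0.45  2.12 -0.62  0.48  0.14]
```

Request:
arm_command:
  increments:
    - [[0,0,0,0,0,0.012],[0,0,0,0,0,0.024],[0,0,0,0,0,0.036],[0,0,0,0,0,0.048],[0,0,0,0,0,0.06],[0,0,0,0,0,0.072],[0,0,0,0,0,0.084],[0,0,0,0,0,0.092],[0,0,0,0,0,0.1],[0,0,0,0,0,0.1]]

```text
clock: 28.63
position: [0.4512, 0.1231, 0.0775]
ee_rot: [-2.914, -1.171, 0.001]
force: [0.4, 3.0, 7.4]
grip_width: 0.0111
gripper_force: 62.1
```

```bash
python3 - <<'E'
from h import *
st()
E
```

```text
t 28.63 pos [0.4512 0.1231 0.0775] yaw 43.80 zax [-1.e-03  6.e-04 -1.e+00] F [0.41 2.97 7.38] M [ 0.487 -0.043 -0.064] w 0.0111 gf 62.1 j [-0.71  0.71  0.62  2.13 -0.81  0.55 -0.3 ]
```

Request:
arm_command:
  increments:
    - [[0,0,0,0,0,0.008],[0,0,0,0,0,0.016],[0,0,0,0,0,0.024],[0,0,0,0,0,0.032],[0,0,0,0,0,0.04],[0,0,0,0,0,0.048],[0,0,0,0,0,0.055],[0,0,0,0,0,0.055]]

```text
clock: 29.3
position: [0.4511, 0.1232, 0.0775]
ee_rot: [-3.071, -0.653, 0.001]
force: [-0.0, 2.1, 6.6]
grip_width: 0.0109
gripper_force: 62.1
```

```bash
python3 - <<'E'
from h import *
st()
E
```

```text
t 29.30 pos [0.4511 0.1232 0.0775] yaw 24.01 zax [-0.0012  0.0012 -1.    ] F [-0.    2.09  6.62] M [ 0.494 -0.047 -0.019] w 0.0109 gf 62.1 j [-0.77  0.74  0.71  2.13 -0.9   0.6  -0.55]
```

Request:
arm_command:
  increments:
    - [[0,0,0,0,0,0.008],[0,0,0,0,0,0.016],[0,0,0,0,0,0.024],[0,0,0,0,0,0.032],[0,0,0,0,0,0.04],[0,0,0,0,0,0.048],[0,0,0,0,0,0.055],[0,0,0,0,0,0.055]]

```text
clock: 29.97
position: [0.4511, 0.1234, 0.0777]
ee_rot: [3.136, 0.149, -0.004]
force: [-0.1, -1.0, 9.7]
grip_width: 0.0107
gripper_force: 124.1
```

```bash
python3 - <<'E'
from h import *
st()
E
```

```text
t 29.97 pos [0.4511 0.1234 0.0777] yaw 5.44 zax [-0.0028 -0.0023 -1.    ] F [-0.14 -0.99  9.66] M [0.086 0.009 3.203] w 0.0107 gf 124.1 j [-0.82  0.78  0.8   2.13 -0.96  0.66 -0.81]
```

Request:
arm_command:
  increments:
    - [[0,0,0,0,0,-0.002],[0,0,0,0,0,-0.002],[0,0,0,0,0,-0.002]]

```text
clock: 30.22
position: [0.4511, 0.1234, 0.0777]
ee_rot: [3.135, 0.169, -0.004]
force: [-0.5, 0.1, 8.9]
grip_width: 0.0106
gripper_force: 118.5
```

```bash
python3 - <<'E'
from h import *
st()
E
```

```text
t 30.22 pos [0.4511 0.1234 0.0777] yaw 6.19 zax [-0.0026 -0.002  -1.    ] F [-0.5   0.09  8.95] M [ 0.09  -0.056  3.012] w 0.0106 gf 118.5 j [-0.82  0.77  0.8   2.13 -0.96  0.66 -0.8 ]
```

Request:
arm_command:
  increments:
    - [[0,0,0,0,0,-0.005],[0,0,0,0,0,-0.005],[0,0,0,0,0,-0.005]]

```text
clock: 30.47
position: [0.4511, 0.1234, 0.0777]
ee_rot: [3.133, 0.215, -0.004]
force: [0.7, 0.8, 8.4]
grip_width: 0.0107
gripper_force: 106.1
```

```bash
python3 - <<'E'
from h import *
st()
E
```

```text
t 30.47 pos [0.4511 0.1234 0.0777] yaw 7.83 zax [-0.0025 -0.0014 -1.    ] F [0.68 0.78 8.37] M [ 0.116 -0.082  2.669] w 0.0107 gf 106.1 j [-0.81  0.77  0.79  2.13 -0.95  0.65 -0.78]
```

Request:
arm_command:
  increments:
    - [[0,0,0,0,0,-0.01],[0,0,0,0,0,-0.02],[0,0,0,0,0,-0.03],[0,0,0,0,0,-0.03],[0,0,0,0,0,-0.03]]

```text
clock: 30.88
position: [0.4511, 0.1233, 0.0775]
ee_rot: [-3.103, -0.48, 0.002]
force: [-0.4, 2.0, 7.8]
grip_width: 0.0105
gripper_force: 62.0
```

```bash
python3 - <<'E'
from h import *
st()
E
```

```text
t 30.88 pos [0.4511 0.1233 0.0775] yaw 17.60 zax [-0.0013  0.0017 -1.    ] F [-0.39  1.98  7.76] M [0.5   0.051 0.085] w 0.0105 gf 62.0 j [-0.79  0.75  0.74  2.13 -0.92  0.62 -0.64]
```

Request:
arm_command:
  increments:
    - [[0,0,0,0,0,0.003],[0,0,0,0,0,0.006],[0,0,0,0,0,0.006],[0,0,0,0,0,0.006]]

```text
clock: 31.22
position: [0.4511, 0.1233, 0.0775]
ee_rot: [-3.111, -0.427, 0.002]
force: [0.6, 1.6, 8.5]
grip_width: 0.0106
gripper_force: 62.5
```

```bash
python3 - <<'E'
from h import *
st()
E
```

```text
t 31.22 pos [0.4511 0.1233 0.0775] yaw 15.63 zax [-1.5e-03  9.0e-04 -1.0e+00] F [0.57 1.59 8.45] M [0.447 0.03  0.56 ] w 0.0106 gf 62.5 j [-0.79  0.76  0.75  2.13 -0.93  0.63 -0.67]
```

Request:
arm_command:
  increments:
    - [[0,0,0,0,0,-0.012],[0,0,0,0,0,-0.026],[0,0,0,0,0,-0.042],[0,0,0,0,0,-0.058],[0,0,0,0,0,-0.074],[0,0,0,0,0,-0.09],[0,0,0,0,0,-0.106],[0,0,0,0,0,-0.12],[0,0,0,0,0,-0.13],[0,0,0,0,0,-0.13]]

```text
clock: 32.05
position: [0.4514, 0.1229, 0.0775]
ee_rot: [-2.687, -1.625, 0.0]
force: [0.4, 3.0, 7.8]
grip_width: 0.0107
gripper_force: 62.0
```

Request:
arm_command:
  increments:
    - [[0,0,0,0,0,-0.012],[0,0,0,0,0,-0.026],[0,0,0,0,0,-0.042],[0,0,0,0,0,-0.058],[0,0,0,0,0,-0.074],[0,0,0,0,0,-0.09],[0,0,0,0,0,-0.106],[0,0,0,0,0,-0.12],[0,0,0,0,0,-0.127],[0,0,0,0,0,-0.127]]

```text
clock: 32.88
position: [0.4518, 0.1229, 0.0775]
ee_rot: [1.845, 2.542, 0.001]
force: [0.9, 2.7, 6.3]
grip_width: 0.0105
gripper_force: 62.0
```

```bash
python3 - <<'E'
from h import *
st()
E
```

```text
t 32.88 pos [0.4518 0.1229 0.0775] yaw 108.05 zax [ 4.e-04  3.e-04 -1.e+00] F [0.91 2.72 6.34] M [ 0.376 -0.177  0.032] w 0.0105 gf 62.0 j [-0.52  0.65  0.32  2.12 -0.46  0.44  0.47]
```

Backed off 90.3°. I'll release, rise clear of everything and take a last look.

Request:
arm_command:
  increments:
    - [[0,0,0,0,0,0],[0,0,0,0,0,0],[0,0,0,0,0,0],[0,0,0,0,0,0],[0,0,0,0,0,0]]
  fingers: 0

```text
clock: 33.3
position: [0.4509, 0.1226, 0.0767]
ee_rot: [-1.846, -2.541, 0.003]
force: [0.1, 0.0, 0.3]
grip_width: 0.0429
gripper_force: 0.0
```

Request:
arm_command:
  increments:
    - [[0,0,-0.03,0,0,0],[0,0,-0.1,0,0,0],[0,0,-0.18,0,0,0],[0,0,-0.24,0,0,0],[0,0,-0.3,0,0,0],[0,0,-0.3,0,0,0]]

```text
clock: 33.8
position: [0.4546, 0.1232, 0.2321]
ee_rot: [1.842, 2.536, 0.013]
force: [0.9, 0.5, -0.1]
grip_width: 0.0429
gripper_force: 0.0
```

Request:
arm_command:
  increments:
    - [[0.08,0.08,0,0,0,0],[0.16,0.16,0,0,0,0],[0.24,0.24,0,0,0,0],[0.32,0.3,0,0,0,0],[0.32,0.3,0,0,0,0],[0.32,0.3,0,0,0,0]]

```text
clock: 34.3
position: [0.5442, 0.3301, 0.2246]
ee_rot: [-1.833, -2.548, -0.004]
force: [-1.0, 1.3, -0.8]
grip_width: 0.0425
gripper_force: 0.0
```

```bash
python3 - <<'E'
from h import *
st()
q,_=viewer.read_camera('side');p,d=viewer.read_camera('top');P=cloud('top',d)
cv2.imwrite('pics/f.png',np.hstack([cv2.resize(q[80:230,120:320],(480,360)),cv2.resize(p[160:290,90:230],(320,297),interpolation=2)[:0].reshape(0,320,3) if 0 else cv2.resize(p[180:290,100:198],(320,360),interpolation=2)])[:,:,::-1])
def rect(n,c,rad,lo,hi):
  Q=P[(np.hypot(P[...,0]-c[0],P[...,1]-c[1])<rad)&(P[...,2]>lo)&(P[...,2]<hi)]
  if len(Q): print(n,len(Q),Q.mean(0).round(4),cv2.minAreaRect((Q[:,:2]*1000).astype(np.float32)))
rect('A',(.569,.294),.06,.065,.09);rect('B',(.57,.214),.06,.065,.09)
rect('wing',(.451,.122),.04,.055,.09);rect('head',(.447,.24),.03,.1,.16);rect('jar',(.746,-.07),.05,.09,.13)
E
```

```text
t 34.30 pos [0.5442 0.3301 0.2246] yaw 108.55 zax [-0.0011  0.0037 -1.    ] F [-1.05  1.29 -0.78] M [ 0.035  0.007 -0.057] w 0.0425 gf 0.0 j [-0.85  0.66  0.48  1.52 -0.34  1.04  0.04]
A 443 [0.5694 0.2909 0.0766] ((570.5551147460938, 292.5335388183594), (89.41152954101562, 28.756147384643555), 0.3253666162490845)
B 449 [0.5692 0.2123 0.0766] ((569.70751953125, 212.9242706298828), (90.7058334350586, 28.689769744873047), 0.41520002484321594)
wing 109 [0.4507 0.1219 0.0701] ((450.85174560546875, 122.376708984375), (12.229312896728516, 51.52833938598633), 17.879261016845703)
head 110 [0.448  0.2377 0.1233] ((447.755615234375, 239.67257690429688), (23.610292434692383, 21.268091201782227), 88.2926254272461)
jar 280 [ 0.7446 -0.0696  0.1084] ((745.8067016601562, -69.42290496826172), (44.742706298828125, 44.6777458190918), 26.53199577331543)
```

View pics/f.png

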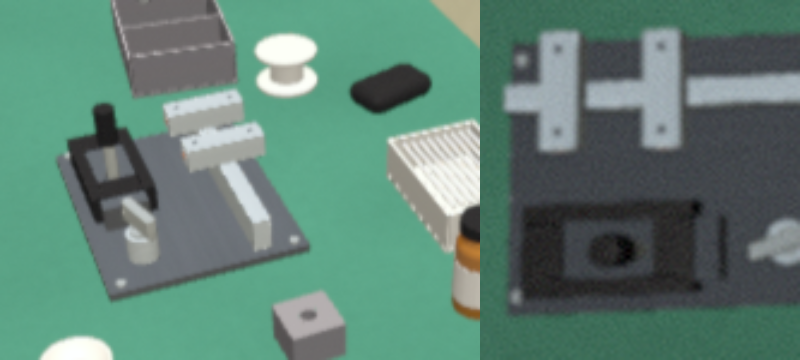

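```bash
python3 - <<'E'
from h import *
p,d=viewer.read_camera('top');P=cloud('top',d)
for f,c in((P,(.447,.24)),(cloud('top',np.load('top0.npy')),(.567,-.063))):
  z=f[(np.hypot(f[...,0]-c[0],f[...,1]-c[1])<.03)&(f[...,2]>.1)&(f[...,2]<.16)][:,2];print(np.percentile(z,[25,50,75,90]).round(4))
E
```

```text
[0.1223 0.1263 0.1275 0.1286]
[0.1176 0.1188 0.1197 0.1211]
```

The head top reads 7.5 mm higher than it did in the stand, against 8 mm expected, so the pin is fully down.

```bash
python3 -c "
from rig import bot
print(bot.job_done())"
```

```text
the job is handed in; nothing more can be done
None
```

I've handed the job in, with no verdict returned: the pin is fully down in the blind hole, both bars on the bench are balanced across the rail, the thumbscrew was bottomed and backed off about 90°, and the jar is still standing.

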